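# Release the ratchet and close the patty press

### The job

Close the burger patty press on the prep counter: press the red thumb paddle all the way down so that the ratchet pawl swings clear of the teeth, then push the raised arm down past its teeth until it is fully home, with the press disc in its mould. Only press and push, with the fingertips or the outside of the fingers: do not pinch the paddle or the grip, do not lift the arm, and leave the bottles and other loose things where they stand. Leave the paddle down, the arm down, and the hand clear.

Things in the scene. Friction and masses are not known exactly. Their poses are not given: they have to be found in the camera images.
- press: Patty press bolted to the counter: base plate 300 x 150 mm, top 20 mm up, with a steel mould dish and grey cheeks that carry the arm's hinge and the pawl's pivot. Origin: centre of the underside. x runs level from the hinge to the grip end of the arm, z up, y along the hinge axis; arm and pawl lie in the plane y = 0. Place and heading vary; the grip end is on the robot's left.
- press_arm (a joint): Angle of the arm above level, rad: 0 = home (disc in the mould, at a stop); starts at 0.60 to 0.78. Stiff hinge: it stays where it is left; about 4 to 8 N down on the grip moves it. Behind the grip, round the hinge, a disc of 50 mm radius with teeth 11 mm high turns with it; with the pawl engaged a tooth stops the arm just below its start, and more teeth follow: do not force it.
- pawl (a joint): Angle of the pawl, rad: 0 = engaged, 0.32 = fully released, at a stop; it counts as released above 0.2. A see-saw: pressing the paddle down lifts its nose out of the teeth. The pivot is stiff, so it stays where it is left; 4 to 5 N down on the paddle's middle moves it, 16 mm to the stop.
- paddle_top (a point): Middle of the upper face of the red paddle (44 mm along the press's x, 50 mm wide, 8 mm thick). Engaged it lies level, 173 mm above the counter, at press x = -175 mm. It turns about the pawl's pivot (press x = -125 mm, 150 mm up). Nothing stands above it.
- grip_top (a point): Middle of the upper face of the black grip at the free end of the arm (90 mm along the arm, 34 mm wide, 24 mm thick); 195 mm from the hinge axis along the arm and 12 mm above the arm's centre line, so 112 mm above the counter when home. x points outward along the arm, z out of the upper face.
- hinge_axis (a point): Point on the hinge axis of the arm, in the press's middle plane, at press x = -50 mm, 100 mm above the counter. The arm turns about the press's y axis through here.
- red_bottle: Red squeeze bottle, 60 mm across, 180 mm tall, loose bystander beside the press; origin under its middle.
- yellow_bottle: Yellow squeeze bottle, 60 mm across, 180 mm tall, loose bystander beside the press; origin under its middle.
- shaker: Steel shaker, 52 mm across, 92 mm tall, loose bystander beside the press; origin under its middle.
- ramekin: White ceramic ramekin, 72 mm across, 40 mm tall, loose bystander beside the press; origin under its middle.
- turner: Turner (spatula) with black handle, 280 mm long, lying on the counter to the left, loose bystander; origin under its middle, x towards its blade.
- steel_cup: Open steel cup, 80 mm across, 100 mm tall, loose bystander to the right; origin under its middle.
- egg_ring: Aluminium ring, 94 mm across, 25 mm high, loose bystander to the right; origin under its middle.

How it is judged (in metres and radians):
On the way, in this order (a step that is already met when the one before it is completed fails the run):
1. the paddle is pressed and the pawl is released (above 0.2 rad) while the arm is still up (above 0.5 rad) (value of joint pawl above 0.2 rad and value of joint press_arm above 0.5 rad), for 0.2 s.
2. the arm is pushed down home (below 0.05 rad) with the pawl still released (value of joint press_arm below 0.05 rad and value of joint pawl above 0.2 rad), for 0.2 s.
At the end, for the whole second after the job is handed in: The arm is home (within 0.05 rad of level) and at rest, the pawl is still released (above 0.2 rad), every loose bystander is at rest within 30 mm of where it stood (all of step 2 and velocity of joint press_arm between -0.05 and 0.05 rad/s and distance of each of red_bottle, yellow_bottle, shaker, ramekin, turner, steel_cup, egg_ring from where it was at the start of the episode below 0.03 m and linear speed of each of red_bottle, yellow_bottle, shaker, ramekin, turner, steel_cup, egg_ring below 0.03 m/s); the robot touches nothing.
It fails at once if the arm is forced down past its teeth with the pawl still engaged (value of joint press_arm below 0.48 rad and value of joint pawl below 0.08 rad).
It fails at once if the arm is lifted (raised faster than 0.15 rad/s, or above 0.84 rad) (value of joint press_arm above 0.84 rad or (value of joint press_arm above 0.15 rad and velocity of joint press_arm above 0.15 rad/s and (value of joint press_arm above 0.62 rad or value of joint pawl above 0.2 rad))).
It fails at once if the grip is pinched between the fingers (x of the grasp point in the frame of grip_top between -0.045 and 0.045 m and y of the grasp point in the frame of grip_top between -0.012 and 0.012 m and z of the grasp point in the frame of grip_top between -0.04 and 0.004 m).
It fails at once if the paddle is pinched between the fingers (x of the grasp point in the frame of paddle_top between -0.025 and 0.025 m and y of the grasp point in the frame of paddle_top between -0.012 and 0.012 m and z of the grasp point in the frame of paddle_top between -0.02 and 0.006 m).
It fails at once if a loose bystander is shifted by more than 30 mm, lifted or tipped (distance of any of red_bottle, yellow_bottle, shaker, ramekin, turner, steel_cup, egg_ring from where it was at the start of the episode above 0.03 m or angle between any of red_bottle, yellow_bottle, shaker, ramekin, turner, steel_cup, egg_ring's own z axis and vertical above 0.35 rad).
It also fails if it takes over 43 s, if anything falls off the work surface, if the arm or the gripper's body presses on something with over 40 N, if the wrist force passes 120 N, or if a joint passes its speed limit or range.

### The arm

A 6-joint arm with a two-finger parallel gripper is mounted at the origin on the work surface. World frame = base frame: x ahead of the robot, y to its left, z up, the work surface at z = 0. Lengths are in mm, angles in degrees, forces in N, time in s.
With the tool pointing down it reaches from about 350 to 925 mm from the base axis. Payload 6.4 kg.
Tool frame: the origin (TCP) lies midway between the tips of the shut fingers; the grasp point (between the pads) lies tcp_to_grasp behind it (tcp_to_grasp is the distance from the TCP to the grasp point, in mm); z points along the fingers, y is the direction in which the jaws open and shut (so a half turn about z gives the same grasp; the last joint's range is limited). The gripper opens to 85 mm and grips with 20 to 120 N. Pads are 22 mm wide; open, the fingers measure 114 mm over their backs; the gripper's body (76 mm by 85 mm) begins 54 mm behind the grasp point. The pads swing forward as they close: fully open they stand 13 mm farther back than shut.
Start: joints at [-73.631, 14.043, 89.255, -0, 76.702, -9.975], TCP at [288.456, -582.501, 231.29] pointing down, gripper open.
Joint ranges: [-179.41, 179.41], [-58.25, 129.5], [7.25, 145.43], [-54.29, 234.29], [11.92, 165.04], [-157.13, 157.13]. Speed limits (degrees/s): [147.25, 147.25, 180, 180, 180, 180].

### API

Orientations are given as [roll, pitch, yaw] about the fixed x, y, z axes, in that order (R = Rz(yaw) Ry(pitch) Rx(roll)).
In Python, from station import * gives the robot as it stands.
- The arm moves only by the tool drive_tool, never from a script. Its argument "targets" is one flat list of numbers, 5 for each row, row after row: the finger opening in cm, from 0 to 8.54, then the shift along the tool's x, y, z in cm, then the turn about the tool's z in rad. In form: [hand, tx, ty, tz, turn, hand, tx, ty, tz, turn, ...]. A call has exactly 8 rows; each row is the pose to reach, as a shift and turn from the pose commanded when the call began, along the tool's axes at that moment; what a row does not reach only later rows make up. A row lasts 1/10 s, in which the tool goes at most 50 mm and 8.59 degrees, less where a joint would pass 70% of its speed; a pose out of reach is approached as far as the arm can. A call with a gripper value outside its range is refused whole. The fingers move at their own pace and stop on an object; "grip_force" is the grip in N (left out, the last holds). Time passes only in rows, so rows that repeat a pose let the fingers close, or fill a call up. It gives the time, the measured TCP pose, the force and the opening at its end, in the units of the state.
- get_state(): the state, without advancing time (a new reading comes with each control period).
- capture(name): name is "scene" or "side" or "wrist"; returns a dict with "img" (480x640x3 uint8, red, green, blue), "fx", "fy", "cx", "cy" (pixels), "rvec" (rotation vector, rad) and "tvec" (3), from world to camera coordinates, as OpenCV has them. Camera axes: x right, y down, z forward; pixel columns grow to the right and rows downward; lengths in mm; the calibration is good to about 2 mm. The wrist camera is an equidistant fisheye: a pixel r from the principal point sees the ray r / f radians off the axis. A picture is of the moment at which its call begins. There is no depth.
- job_done(): hands the job in, once; it reports no verdict.
The state is a dict: "t": time; "qpos": joint angles; "qvel": joint speeds; "joint_efforts": joint torques, N m; "position": TCP position; "eef_rot": TCP orientation; "contact_force": force on the tool from outside, world axes, zero at the start; "moment": the same for the moment, N m; "finger_gap": finger opening in mm.
Only numpy, scipy, OpenCV 4.12 (cv2) and the standard library are available. Lean on these libraries where they do the work, as an engineer would, in place of code of your own. Each camera call takes 0.05 s, during which the arm holds its last target.

## Working session

There is one attempt and no reset: what is moved stays moved. The work goes in short steps, Python scripts to look and compute and a tool call to move; the robot and the scene stay as the last step left them, time stands still between calls to the robot, and variables do not carry over. Pictures are saved under pics/ and viewed, and the job is handed in when it is done.

Besides the shell and the picture viewer there is one more tool, called by a JSON object that holds its "api" and its "payload", one argument or row to a line. drive_tool: Moves the arm, as the interface text tells. Its arguments: {"type":"object","properties":{"targets":{"type":"array"},"grip_force":{"type":"number"}},"required":["targets"]}

```bash
mkdir -p pics; ls
cat > h.py <<'E'
from station import *
import numpy as np, cv2
def cap(n,f=None):
    c=capture(n)
    if f: cv2.imwrite('pics/'+f,cv2.cvtColor(c['img'],cv2.COLOR_RGB2BGR))
    return c
def ray(c,u,v):
    R=cv2.Rodrigues(np.array(c['rvec'],float))[0];t=np.array(c['tvec'],float).ravel()
    d=R.T@np.array([(u-c['cx'])/c['fx'],(v-c['cy'])/c['fy'],1]);return -R.T@t,d/np.linalg.norm(d)
def onz(c,u,v,z):
    o,d=ray(c,u,v);return o+d*(z-o[2])/d[2]
def two(a,ua,b,ub):
    o1,d1=ray(a,*ua);o2,d2=ray(b,*ub)
    s=np.linalg.lstsq(np.c_[d1,-d2],o2-o1,rcond=None)[0]
    p,q=o1+s[0]*d1,o2+s[1]*d2;return (p+q)/2,np.linalg.norm(p-q)
def proj(c,p):
    return cv2.projectPoints(np.array(p,float).reshape(-1,3),np.array(c['rvec'],float),np.array(c['tvec'],float),np.array([[c['fx'],0,c['cx']],[0,c['fy'],c['cy']],[0,0,1.]]),None)[0].reshape(-1,2)
E
python3 - <<'E'
from h import *
import pickle
s=cap('scene','scene0.png');d=cap('side','side0.png')
pickle.dump((s,d),open('c0.pkl','wb'))
for c in (s,d): print(ray(c,320,240))
print(get_state())
E
```

```text
pics
(array([1414.94249338,  455.68827026,  766.50376101]), array([-0.74390255, -0.39997226, -0.53537947]))
(array([462.34334693, 934.9569516 , 781.33203673]), array([ 0.10532119, -0.81501103, -0.56979335]))
{'t': 0.1, 'qpos': array([-7.36310621e+01,  1.40812338e+01,  8.93187004e+01, -7.04395337e-04,
        7.67002758e+01, -9.97450515e+00]), 'qvel': array([ 0.05192504,  0.00902728, -0.11439243,  0.01270375, -0.02493663,
       -0.05814215]), 'joint_efforts': array([-4.33992955e-04, -4.30671179e+01, -3.27129579e+01, -1.83547049e-04,
        2.82723973e-03, -1.48786999e-06]), 'position': array([ 288.30431735, -582.00522782,  230.27078186]), 'eef_rot': array([-1.79901186e+02, -1.66825069e-02,  2.63435913e+01]), 'contact_force': array([0.07740085, 0.66180007, 0.01748101]), 'moment': array([-0.0437181 ,  0.03379569, -0.01193916]), 'finger_gap': 85.58363091947012}
```

View pics/scene0.png

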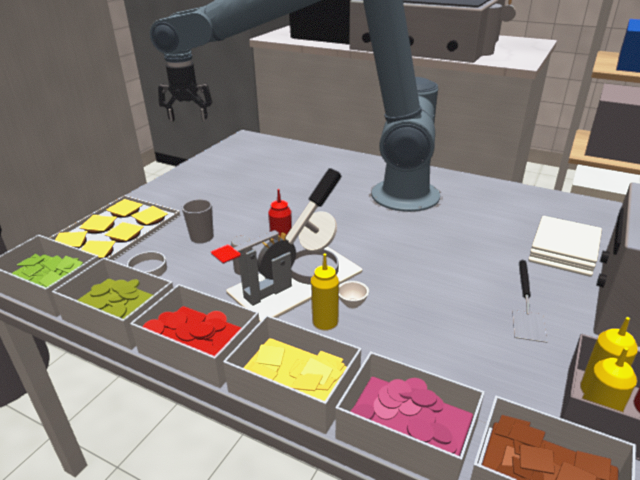

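View pics/side0.png

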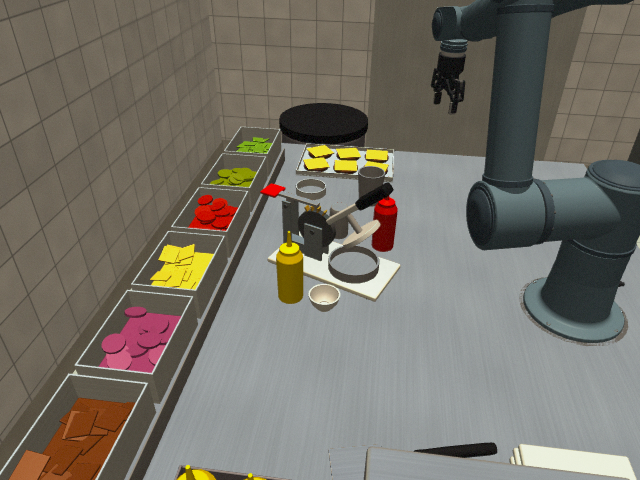

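The scene view shows the paddle near (227,254) and the grip near (325,188). In the side view they are near (272,190) and (375,197). The yellow bottle stands on the near side, the red one behind the arm.

Run:
```python
from h import *
import pickle
s,d=pickle.load(open('c0.pkl','rb'))
def comp(c,m,near):
    n,l,st,ce=cv2.connectedComponentsWithStats(m.astype(np.uint8))
    k=min([i for i in range(1,n) if st[i,4]>25],key=lambda i:np.hypot(*(ce[i]-near)))
    return ce[k],(l==k).astype(np.uint8),st[k]
def masks(c):
    h=cv2.cvtColor(c['img'],cv2.COLOR_RGB2HSV).astype(int);H,S,V=h[...,0],h[...,1],h[...,2]
    red=((H<6)|(H>174))&(S>180)&(V>90); 
    blk=(c['img'].max(2)<45)
    white=(S<40)&(V>200)
    return red,blk,white
P={}
for n,c,pn,gn in(('s',s,(227,254),(325,188)),('d',d,(272,190),(375,197))):
    r,b,w=masks(c)
    ce,m,st=comp(c,r,pn);print(n,'paddle',ce,st)
    q=cv2.minAreaRect(np.argwhere(m)[:,::-1].astype(np.float32));print([onz(c,*x,173).round(0)[:2].tolist() for x in cv2.boxPoints(q)])
    cnt=cv2.findContours(m,0,2)[0][0];ap=cv2.approxPolyDP(cnt,2,True)[:,0];print(ap.tolist(),[onz(c,*x.astype(float),173).round(0)[:2].tolist() for x in ap])
    print('cent@173',onz(c,*ce,171))
    cg,mg,sg=comp(c,b,gn);print('grip',cg,sg,cv2.boxPoints(cv2.minAreaRect(np.argwhere(mg)[:,::-1].astype(np.float32))).tolist())
    P[n]=(ce,cg)
print(two(s,P['s'][0],d,P['d'][0]));print(two(s,P['s'][1],d,P['d'][1]))
for n,c,box in(('s',s,(215,230,375,330)),('d',d,(255,170,410,310))):
    x0,y0,x1,y1=box;im=cv2.resize(c['img'][y0:y1,x0:x1],None,fx=5,fy=5,interpolation=2)[:600,:800];cv2.imwrite(f'pics/{n}crop.png',im[...,::-1])
```

```text
s paddle [225.53024911 253.41992883] [212 246  28  17 281]
[[729.0, -168.0], [678.0, -145.0], [715.0, -106.0], [763.0, -130.0]]
[[212, 251], [223, 262], [239, 255], [230, 246]] [[727.0, -168.0], [750.0, -123.0], [715.0, -109.0], [695.0, -145.0]]
cent@173 [ 719.77391963 -139.09734903  171.        ]
grip [325.08298755 186.9626556 ] [310 170  30  36 482] [[309.0, 198.99998474121094], [329.923095703125, 167.61537170410156], [341.0, 174.99998474121094], [320.076904296875, 206.3845977783203]]
d paddle [272.2238806  189.63681592] [260 183  25  14 201]
[[747.0, -114.0], [752.0, -175.0], [692.0, -150.0], [689.0, -92.0]]
[[260, 191], [275, 196], [284, 187], [271, 183]] [[747.0, -120.0], [706.0, -102.0], [694.0, -149.0], [730.0, -164.0]]
cent@173 [ 720.34688898 -135.01470977  171.        ]
grip [373.83225806 195.98924731] [356 183  37  27 465] [[353.2462158203125, 200.4307403564453], [387.92315673828125, 180.61537170410156], [394.2615966796875, 191.7076873779297], [359.58465576171875, 211.52305603027344]]
(array([ 720.63863894, -138.00168843,  170.56758209]), np.float64(2.283762533496628))
(array([470.60892083, -36.34123417, 232.42912608]), np.float64(2.042464705472412))
```

```bash
python3 -c "
import cv2
for n in 'sd':print(cv2.imread(f'pics/{n}crop.png').shape)"
```

```text
(500, 800, 3)
(600, 775, 3)
```

View pics/scrop.png

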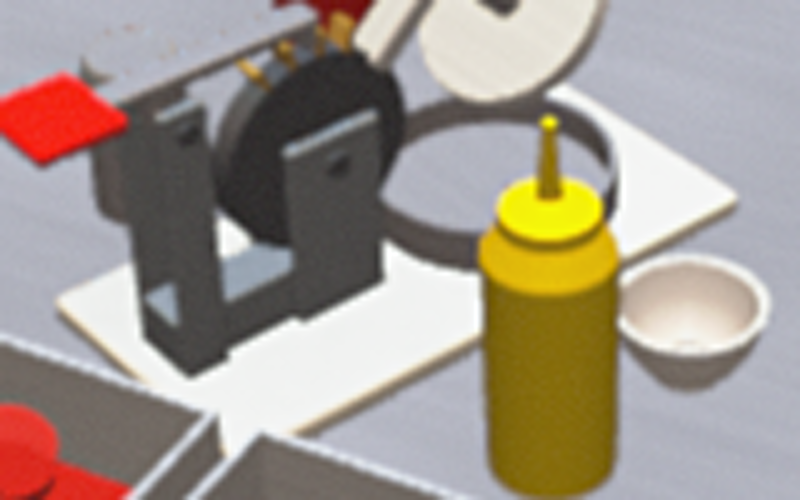

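View pics/dcrop.png

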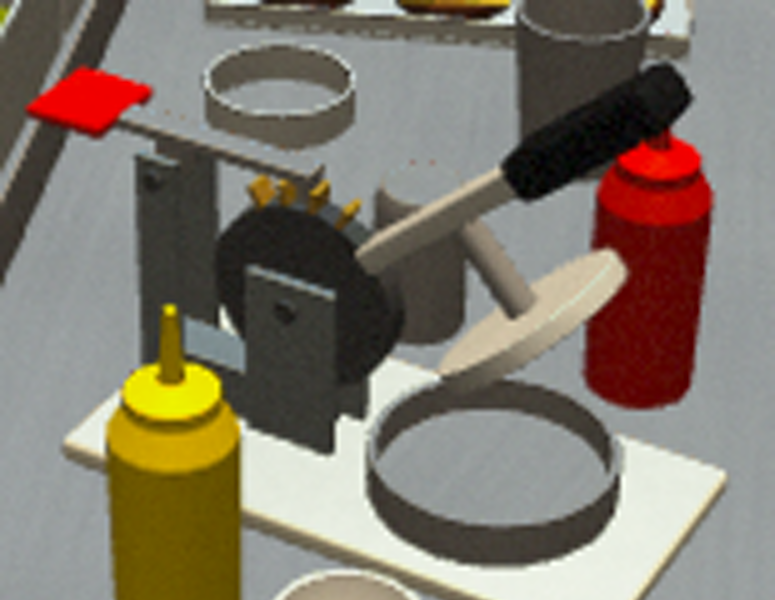

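Run:
```python
from h import *
import pickle, station
print([n for n in dir(station) if not n.startswith('_')], getattr(station,'tcp_to_grasp',None))
s,d=pickle.load(open('c0.pkl','rb'))
for n,a,b in(('right',(362.4,269),(400,265)),('left',(226.6,290),(268,258.6))):
    print(n,onz(s,*a,20).round(1),onz(d,*b,20).round(1))
p=np.array([720.6,-137.5]);g=np.array([470.6,-36.3]);u=(g-p)/np.linalg.norm(g-p);v=np.array([-u[1],u[0]])
print('u',u,np.degrees(np.arctan2(u[1],u[0])),np.linalg.norm(g-p))
o=p+175*u;print('origin',o)
for x in(-150,150):
  for y in(-75,75):print(x,y,(o+x*u+y*v).round(1))
# bottles: nozzle tip rays at two views
for n,a,b in(('yel',(215+549/5,230+120/5),(255+170/5,170+308/5)),('red',(279,191),(255+660/5,170+130/5)),
   ('yelcap',(215+549/5,230+210/5),(255+172/5,170+390/5))):
    P,e=two(s,a,d,b);r=P[:2]-o;print(n,P.round(1),e.round(1),'press',r@u,r@v)
```

```text
['Unreachable', 'capture', 'get_state', 'job_done', 'tcp_to_grasp'] 18.700000000000003
right [448.9  53.   20. ] [393.4 -76.7  20. ]
left [ 667.5 -195.6   20. ] [720. -54.  20.]
u [-0.92693453  0.3752231 ] 157.96189764564576 269.7062105328685
origin [558.38645692 -71.83595776]
-150 -75 [725.6 -58.6]
-150 75 [ 669.3 -197.6]
150 -75 [447.5  54. ]
150 75 [391.2 -85.1]
yel [642.9  51.4 179.5] 1.9 press -32.08243642362739 -145.97713340115862
red [ 437.5 -179.5  164.8] 20.9 press 71.66377378562686 145.21332689012934
yelcap [643.3  51.  135.6] 0.8 press -32.66487152104873 -145.7282733171217
```

The base corners agree with the paddle-to-grip line (heading 158°), and the bottles stand 145 mm to either side of the press's middle plane. I'm closing the fingers, turning the tool and heading for the paddle.

{"api": "drive_tool", "payload": {
  "targets": [0,2,-0.7,-1,0.05,0,6,-2.1,-2,0.15,0,10.5,-3.7,-2,0.27,0,15,-5.3,-2,0.39,0,19.5,-6.9,-2,0.51,0,24,-8.5,-2,0.63,0,28,-9.9,-2,0.74,0,31,-10.9,-2,0.843],
  "grip_force": 60
}}

```text
t: 0.9
position: [519.2, -344.8, 250.8]
eef_rot: [-180.0, 0.0, -22.1]
contact_force: [-0.4, 0.5, 1.0]
finger_gap: -0.1
```

```bash
cat >> h.py <<'E'
def totool(target,yaw):
    q=get_state();y=np.radians(yaw);d=np.array(target)-q['position']
    return np.array([d[0]*np.cos(y)+d[1]*np.sin(y), d[0]*np.sin(y)-d[1]*np.cos(y), -d[2]])/10
E
python3 - <<'E'
from h import *
q=get_state();print(q);print(totool([721,-138,200],q['eef_rot'][2]))
E
```

```text
{'t': 0.9, 'qpos': array([-4.40063758e+01,  9.65661676e+00,  9.22745401e+01,  1.71917840e-02,
        7.81220114e+01,  6.80975439e+01]), 'qvel': array([28.57692141,  7.57470128, -8.76458391, -0.63108793,  0.66551484,
       86.95634407]), 'joint_efforts': array([ -1.60580624, -41.11997366, -32.18393326,   0.08521829,
         0.05037364,  -1.18092835]), 'position': array([ 519.19358468, -344.83806532,  250.79042898]), 'eef_rot': array([-1.79964560e+02,  4.30565956e-02, -2.21074528e+01]), 'contact_force': array([-0.44228282,  0.51711371,  0.96005835]), 'moment': array([ 0.02257448,  0.01170737, -0.00525224]), 'finger_gap': -0.14862578714966287}
[ 10.91271182 -26.75800564   5.0790429 ]
```

{"api": "drive_tool", "payload": {
  "targets": [0,1.5,-3.5,0,0,0,3.3,-7.8,0,0,0,5,-12,0,0,0,6.8,-16.3,0,0,0,8.5,-20.5,0.5,0,0,10,-24,1.5,0,0,11,-26.3,2.5,0,0,11.3,-27,3.5,0]
}}

```text
t: 1.7
position: [724.6, -136.7, 214.9]
eef_rot: [-180.0, 0.1, -21.8]
contact_force: [0.2, -0.0, -0.8]
finger_gap: -0.1
```

Run:
```python
from h import *
s=cap('scene');d=cap('side')
for n,c,box in(('s',s,(150,180,310,300)),('d',d,(220,110,380,230))):
    x0,y0,x1,y1=box;im=cv2.resize(c['img'][y0:y1,x0:x1],None,fx=5,fy=5,interpolation=2)[:600,:800];cv2.imwrite(f'pics/{n}1.png',im[...,::-1])
q=get_state();print(q['position'],q['eef_rot'],q['contact_force'])
for c in(s,d):print(proj(c,[q['position'],[720.6,-137.5,173]]))
```

```text
[ 722.65699818 -138.20955204  213.22646167] [179.97131676   0.27052851 -21.88411678] [ 0.15144658 -0.45025193 -0.96298023]
[[222.63024817 236.77002956]
 [225.81183441 253.00488472]]
[[270.82428779 173.54569013]
 [272.30358334 188.42493922]]
```

View pics/s1.png

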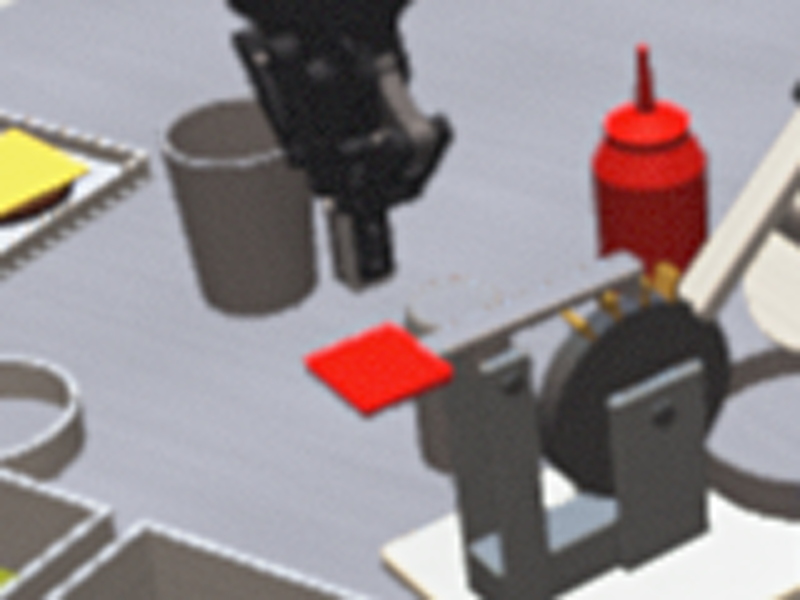

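View pics/d1.png

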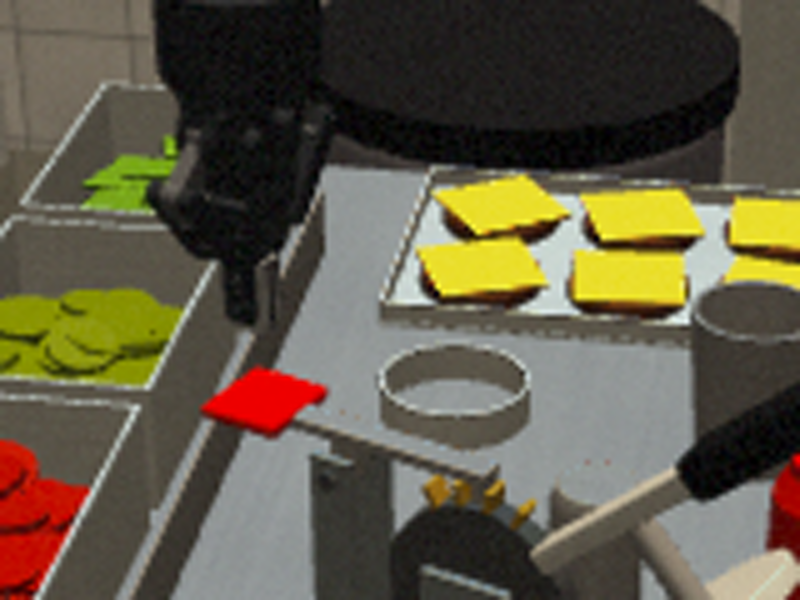

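The scene crop puts the closed tip at (363,285), centred 40 mm above the paddle in both views. The pawl beam lies over the teeth. I'm going down now.

{"api": "drive_tool", "payload": {
  "targets": [0,0,0,0.8,0,0,0,0,1.6,0,0,0,0,2.4,0,0,0,0,3,0,0,0,0,3.4,0,0,0,0,3.7,0,0,0,0,3.9,0,0,0,0,4.1,0]
}}

```text
t: 2.6
position: [723.8, -139.1, 175.5]
eef_rot: [180.0, -0.0, -22.0]
contact_force: [0.2, 0.4, -0.5]
finger_gap: 0.1
```

{"api": "drive_tool", "payload": {
  "targets": [0,0,0,0.1,0,0,0,0,0.25,0,0,0,0,0.4,0,0,0,0,0.55,0,0,0,0,0.7,0,0,0,0,0.8,0,0,0,0,0.9,0,0,0,0,0.9,0]
}}

```text
t: 3.4
position: [725.6, -139.8, 168.4]
eef_rot: [-180.0, -0.4, -22.0]
contact_force: [4.6, -1.7, 4.7]
finger_gap: -0.2
```

{"api": "drive_tool", "payload": {
  "targets": [0,0,0,0.1,0,0,0,0,0.2,0,0,0,0,0.3,0,0,0,0,0.4,0,0,0,0,0.5,0,0,0,0,0.6,0,0,0,0,0.6,0,0,0,0,0.6,0]
}}

```text
t: 4.2
position: [726.7, -140.3, 163.4]
eef_rot: [-180.0, -0.6, -22.0]
contact_force: [6.8, -1.5, 6.1]
finger_gap: 0.2
```

{"api": "drive_tool", "payload": {
  "targets": [0,0,0,0.1,0,0,0,0,0.2,0,0,0,0,0.3,0,0,0,0,0.35,0,0,0,0,0.4,0,0,0,0,0.4,0,0,0,0,0.4,0,0,0,0,0.4,0]
}}

```text
t: 5.0
position: [727.0, -140.5, 159.4]
eef_rot: [-180.0, -0.6, -22.0]
contact_force: [8.3, -2.6, 5.2]
finger_gap: -0.2
```

{"api": "drive_tool", "payload": {
  "targets": [0,0,0,0.1,0,0,0,0,0.2,0,0,0,0,0.3,0,0,0,0,0.35,0,0,0,0,0.4,0,0,0,0,0.4,0,0,0,0,0.4,0,0,0,0,0.4,0]
}}

```text
t: 5.8
position: [727.4, -140.6, 157.6]
eef_rot: [-180.0, -0.7, -22.0]
contact_force: [4.5, -2.1, 12.0]
finger_gap: -0.3
```

Run:
```python
from h import *
s=cap('scene');d=cap('side')
for n,c,box in(('s',s,(150,180,310,300)),('d',d,(220,110,380,230))):
    x0,y0,x1,y1=box;im=cv2.resize(c['img'][y0:y1,x0:x1],None,fx=5,fy=5,interpolation=2)[:600,:800];cv2.imwrite(f'pics/{n}2.png',im[...,::-1])
q=get_state();print(q['position'],q['contact_force'])
```

```text
[ 727.41825854 -140.64875979  157.66828851] [ 4.81181609 -1.55916852 11.83290988]
```

View pics/s2.png

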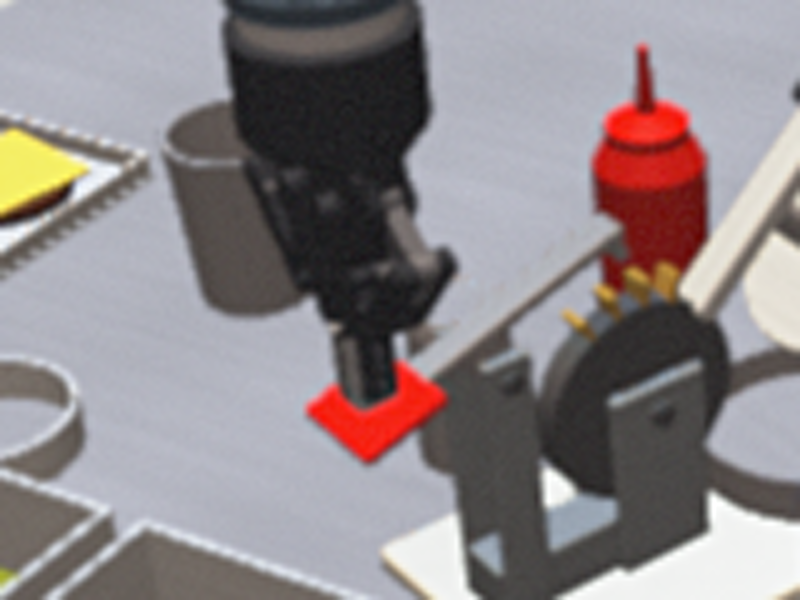

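View pics/d2.png

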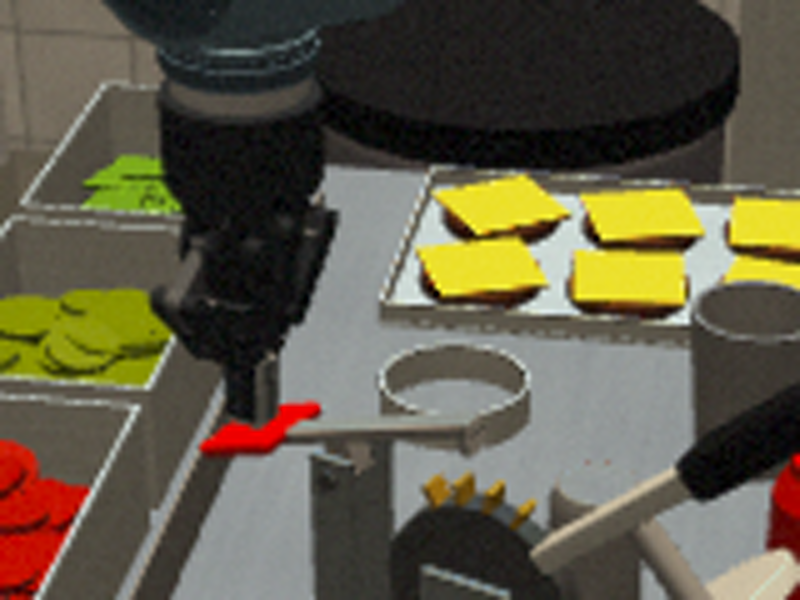

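The beam's nose is now well above the teeth, and the force rose from 5 to 12 N, so the paddle is at or near its stop. One more push to confirm, then I'll retract.

{"api": "drive_tool", "payload": {
  "targets": [0,0,0,0.1,0,0,0,0,0.2,0,0,0,0,0.2,0,0,0,0,0.2,0,0,0,0,0.2,0,0,0,0,0.2,0,0,0,0,0.2,0,0,0,0,0.2,0]
}}

```text
t: 6.7
position: [727.5, -140.7, 157.4]
eef_rot: [-180.0, -0.7, -22.0]
contact_force: [0.9, 0.1, 15.9]
finger_gap: 0.2
```

{"api": "drive_tool", "payload": {
  "targets": [0,0,0,-0.3,0,0,0,0,-0.8,0,0,0,0,-2,0,0,0,0,-4,0,0,0,0,-7,0,0,0,0,-10,0,0,0,0,-12.5,0,0,0,0,-14,0]
}}

```text
t: 7.5
position: [723.8, -139.0, 292.7]
eef_rot: [-180.0, -0.1, -21.9]
contact_force: [0.3, -0.4, -0.2]
finger_gap: 0.0
```

Run:
```python
from h import *
s=cap('scene');d=cap('side')
for n,c,box in(('s',s,(210,150,370,270)),('d',d,(250,140,410,260))):
    x0,y0,x1,y1=box;im=cv2.resize(c['img'][y0:y1,x0:x1],None,fx=5,fy=5,interpolation=2)[:600,:800];cv2.imwrite(f'pics/{n}3.png',im[...,::-1])
q=get_state();print(q['position'],q['eef_rot'],q['contact_force'])
# grip geometry
u=np.array([-0.9269,0.3752]);H=np.array([720.6,-137.5])+125*u
out=[]
b=[]
for c,near in((s,(325,188)),(d,(375,197))):
    m=(c['img'].max(2)<45).astype(np.uint8);n,l,st,ce=cv2.connectedComponentsWithStats(m)
    k=min([i for i in range(1,n) if st[i,4]>25],key=lambda i:np.hypot(*(ce[i]-near)));print(ce[k],st[k]);b.append(ce[k])
P,e=two(s,b[0],d,b[1]);r=P[:2]-H;print('grip',P,e,'r',r@u,r@np.array([-u[1],u[0]]),'th',np.arctan2(P[2]-100,r@u),'len',np.hypot(r@u,P[2]-100))
print('hinge',H)
```

```text
[ 724.32002606 -139.27106274  292.95282175] [-179.99137984   -0.2125371   -21.95032785] [ 0.55031887  0.27293753 -0.31216958]
[325.00852878 187.09808102] [310 170  30  36 469]
[373.80513919 195.97216274] [356 183  37  27 467]
grip [470.70083893 -36.5322253  232.21881892] 1.7935116847538544 r 144.524810212004 0.1751348647822081 th 0.7409603204849843 len 195.8806699098329
hinge [604.7375 -90.6   ]
```

View pics/s3.png

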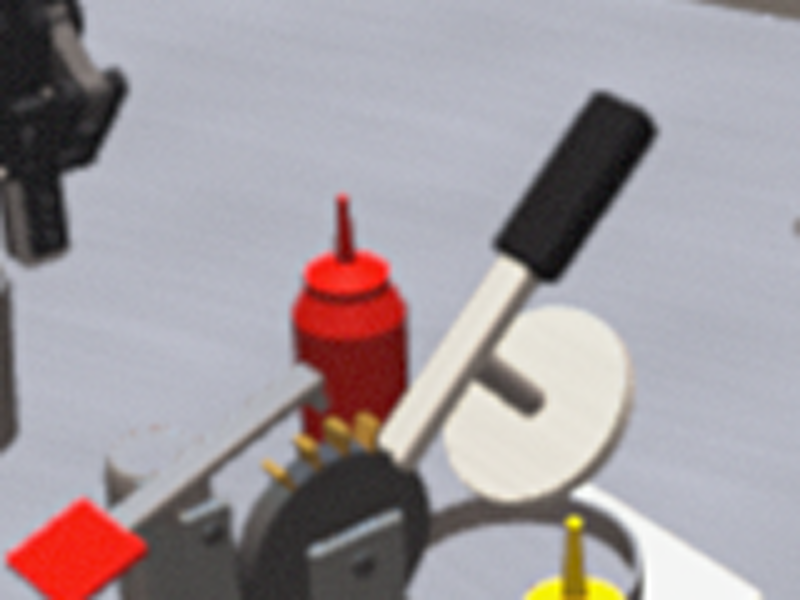

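View pics/d3.png

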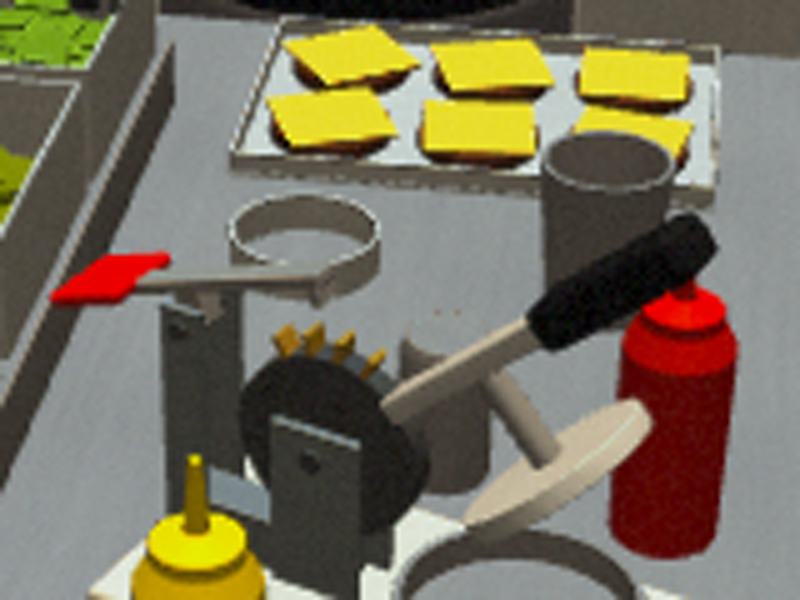

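The paddle reached its stop (16 N with no further travel) and stayed down after I retracted. The arm is untouched at 0.741 rad, with the grip centre 195.9 mm from the hinge against 195 expected. Next I'll move over the grip.

{"api": "drive_tool", "payload": {
  "targets": [0,-2,0,0,0,0,-6,0,0,0,0,-10.5,0,0,0,0,-15,0,0,0,0,-19.5,0,0,0,0,-23,0,0,0,0,-25.2,0,0,0,0,-25.9,0,0,0]
}}

```text
t: 8.4
position: [481.1, -41.2, 288.3]
eef_rot: [180.0, 0.2, -21.9]
contact_force: [1.1, -0.0, 0.1]
finger_gap: -0.2
```

Run:
```python
from h import *
s=cap('scene','s4.png')
q=get_state();print(q['position'],q['eef_rot'],q['contact_force'])
u=np.array([-0.9269,0.3752]);v=np.array([-.3752,-.9269]);r=q['position'][:2]-np.array([604.74,-90.6]);print(r@u,r@v)
for t in np.arange(.78,-.06,-.06):print(round(t,2),round(205*np.cos(t)-12*np.sin(t)-11,1),round(100+205*np.sin(t)+12*np.cos(t),1))
```

```text
[481.55058558 -41.32336679 288.75916064] [ 1.79993738e+02  1.56726637e-01 -2.19255578e+01] [ 0.19584845  0.28529782 -0.94998405]
132.67286100682048 0.5461569724796568
0.78 126.3 252.7
0.72 135.2 244.2
0.66 143.6 235.2
0.6 151.4 225.7
0.54 158.7 215.7
0.48 165.3 205.3
0.42 171.3 194.5
0.36 176.6 183.4
0.3 181.3 172.0
0.24 185.3 160.4
0.18 188.5 148.5
0.12 191.1 136.5
0.06 192.9 124.3
-0.0 194.0 112.0
-0.06 194.4 99.7
```

View pics/s4.png

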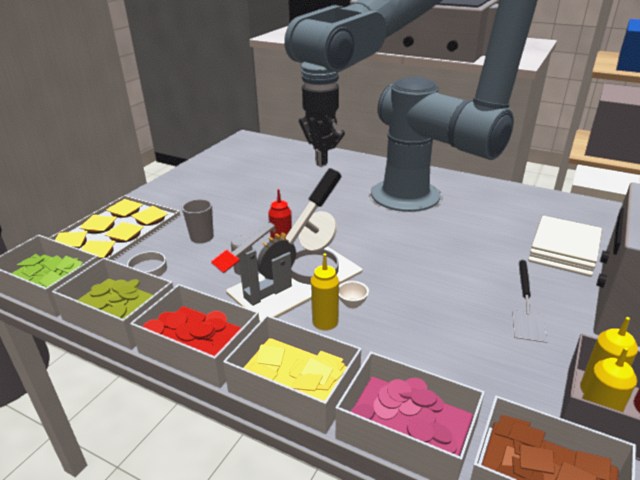

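The tip hangs over the grip at (320,160), with X=133 and Y≈0.5. Descending to contact.

{"api": "drive_tool", "payload": {
  "targets": [0,0,0,0.8,0,0,0,0,1.6,0,0,0,0,2.4,0,0,0,0,3,0,0,0,0,3.4,0,0,0,0,3.7,0,0,0,0,4,0,0,0,0,4.2,0]
}}

```text
t: 9.25
position: [483.5, -42.3, 248.2]
eef_rot: [-180.0, -0.0, -22.0]
contact_force: [1.1, 0.8, -0.0]
finger_gap: -0.0
```

{"api": "drive_tool", "payload": {
  "targets": [0,-0.1,0,0.1,0,0,-0.2,0,0.2,0,0,-0.3,0,0.3,0,0,-0.4,0,0.4,0,0,-0.5,0,0.6,0,0,-0.6,0,0.7,0,0,-0.7,0,0.9,0,0,-0.8,0,1,0]
}}

```text
t: 10.05
position: [476.7, -39.5, 239.7]
eef_rot: [-180.0, -0.1, -22.0]
contact_force: [0.5, -0.4, 5.8]
finger_gap: 0.3
```

{"api": "drive_tool", "payload": {
  "targets": [0,-0.3,0,0.3,0,0,-0.6,0,0.6,0,0,-0.8,0,0.9,0,0,-1.1,0,1.2,0,0,-1.4,0,1.5,0,0,-1.6,0,1.8,0,0,-1.9,0,2.1,0,0,-2.1,0,2.4,0]
}}

```text
t: 10.85
position: [456.8, -31.5, 214.2]
eef_rot: [-180.0, -0.1, -22.0]
contact_force: [4.5, -1.0, 2.6]
finger_gap: 0.1
```

{"api": "drive_tool", "payload": {
  "targets": [0,-0.2,0,0.3,0,0,-0.4,0,0.6,0,0,-0.6,0,0.9,0,0,-0.7,0,1.2,0,0,-0.9,0,1.5,0,0,-1.1,0,1.8,0,0,-1.2,0,2.1,0,0,-1.3,0,2.4,0]
}}

```text
t: 11.65
position: [443.8, -26.2, 190.0]
eef_rot: [-180.0, 0.1, -22.0]
contact_force: [0.1, 0.7, 6.2]
finger_gap: -0.0
```

Run:
```python
from h import *
s=cap('scene');d=cap('side')
for n,c,box in(('s',s,(210,150,370,270)),('d',d,(250,140,410,260))):
    x0,y0,x1,y1=box;im=cv2.resize(c['img'][y0:y1,x0:x1],None,fx=5,fy=5,interpolation=2)[:600,:800];cv2.imwrite(f'pics/{n}5.png',im[...,::-1])
```

```text
(no output)
```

View pics/d5.png

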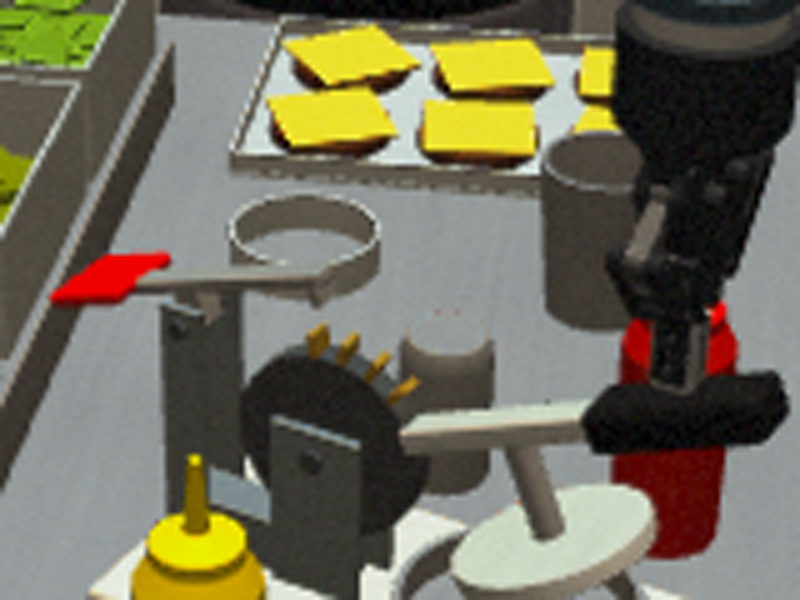

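The arm is coming down freely with the tip on the grip at about (680,375), and the pawl nose (320,285) stays clear of the teeth. Carrying on.

{"api": "drive_tool", "payload": {
  "targets": [0,-0.2,0,0.3,0,0,-0.3,0,0.7,0,0,-0.5,0,1.1,0,0,-0.7,0,1.5,0,0,-0.8,0,1.9,0,0,-1,0,2.3,0,0,-1.1,0,2.7,0,0,-1.2,0,3.1,0]
}}

```text
t: 12.55
position: [432.6, -21.7, 158.8]
eef_rot: [-180.0, 0.1, -22.0]
contact_force: [-1.6, 1.8, 4.5]
finger_gap: 0.2
```

{"api": "drive_tool", "payload": {
  "targets": [0,-0.1,0,0.4,0,0,-0.2,0,0.8,0,0,-0.3,0,1.2,0,0,-0.4,0,1.6,0,0,-0.5,0,2,0,0,-0.5,0,2.3,0,0,-0.6,0,2.6,0,0,-0.6,0,2.9,0]
}}

```text
t: 13.35
position: [426.6, -19.3, 129.5]
eef_rot: [-180.0, 0.2, -22.0]
contact_force: [-2.4, 2.6, 5.2]
finger_gap: -0.1
```

{"api": "drive_tool", "payload": {
  "targets": [0,0,0,0.3,0,0,-0.1,0,0.6,0,0,-0.1,0,0.9,0,0,-0.1,0,1.1,0,0,-0.1,0,1.3,0,0,-0.1,0,1.5,0,0,-0.1,0,1.6,0,0,-0.1,0,1.7,0]
}}

```text
t: 14.15
position: [426.0, -19.2, 112.7]
eef_rot: [180.0, 0.1, -21.9]
contact_force: [-3.2, 2.6, 5.2]
finger_gap: 0.4
```

{"api": "drive_tool", "payload": {
  "targets": [0,0,0,0.1,0,0,0,0,0.2,0,0,0,0,0.3,0,0,0,0,0.4,0,0,0,0,0.4,0,0,0,0,0.4,0,0,0,0,0.4,0,0,0,0,0.4,0]
}}

```text
t: 14.95
position: [426.2, -19.3, 111.7]
eef_rot: [179.9, 0.2, -21.9]
contact_force: [-15.9, 5.5, 28.6]
finger_gap: -0.2
```

The arm is hard on its stop: 29 N, and the tip is at 111.7 mm against 112 expected. Now I'll lift the hand clear.

{"api": "drive_tool", "payload": {
  "targets": [0,0,0,-0.3,0,0,0,0,-0.6,0,0,0,0,-1.2,0,0,0,0,-2.5,0,0,0,0,-5,0,0,0,0,-8,0,0,0,0,-11,0,0,0,0,-14,0]
}}

```text
t: 15.75
position: [426.6, -19.5, 250.3]
eef_rot: [180.0, -0.0, -22.0]
contact_force: [-0.0, 0.7, -0.4]
finger_gap: 0.1
```

{"api": "drive_tool", "payload": {
  "targets": [0,0,0,-1,0,0,0,0,-2,0,0,0,0,-3,0,0,0,0,-3,0,0,0,0,-3,0,0,0,0,-3,0,0,0,0,-3,0,0,0,0,-3,0]
}}

```text
t: 16.55
position: [426.6, -19.4, 278.7]
eef_rot: [180.0, 0.1, -22.0]
contact_force: [0.3, 0.8, -0.2]
finger_gap: 0.0
```

Run:
```python
from h import *
import pickle
s0,d0=pickle.load(open('c0.pkl','rb'))
s=cap('scene','s6.png');d=cap('side','d6.png')
x0,y0,x1,y1=(250,170,410,290);cv2.imwrite('pics/d6c.png',cv2.resize(d['img'][y0:y1,x0:x1],None,fx=5,fy=5,interpolation=2)[...,::-1])
print(get_state()['contact_force'],get_state()['position'])
for n,a,b,bx in(('redS',s0,s,(265,188,278,235)),('yelS',s0,s,(308,250,342,330)),('ramS',s0,s,(340,280,370,306)),('cupS',s0,s,(182,198,215,243)),('ringS',s0,s,(126,250,168,278)),('turnS',s0,s,(510,255,550,345)),('yelD',d0,d,(275,230,305,305)),('redD',d0,d,(372,215,400,252)),('shakD',d0,d,(328,205,350,238))):
    A=a['img'][bx[1]:bx[3],bx[0]:bx[2]].astype(int);B=b['img'][bx[1]:bx[3],bx[0]:bx[2]].astype(int);print(n,abs(A-B).mean().round(2))
# grip
b=[]
for c,near in((s,(343,235)),(d,(380,240))):
    m=(c['img'].max(2)<45).astype(np.uint8);n,l,st,ce=cv2.connectedComponentsWithStats(m)
    for i in range(1,n):
        if st[i,4]>60 and np.hypot(*(ce[i]-near))<80:print(ce[i],st[i])
print(proj(s,[[424,-17.5,100]]),proj(d,[[424,-17.5,100]]))
```

```text
[ 0.43167342  0.0570443  -0.64670316] [426.75544772 -19.41884834 279.03724662]
redS 14.43
yelS 11.06
ramS 1.27
cupS 1.53
ringS 1.49
turnS 1.5
yelD 2.94
redD 28.6
shakD 30.34
[342.47120419 230.63874346] [326 220  31  20 191]
[316.32926829 225.37456446] [298 211  36  36 574]
[389.63157895 251.91288566] [370 241  40  23 551]
[[341.19755556 229.75602434]] [[389.86148972 251.62889249]]
```

View pics/s6.png

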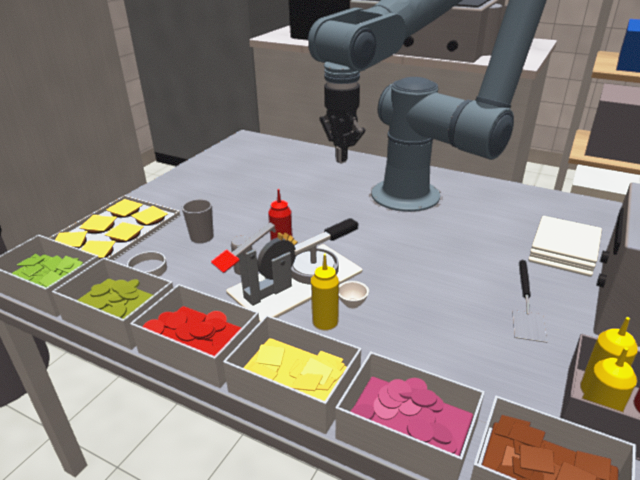

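View pics/d6c.png

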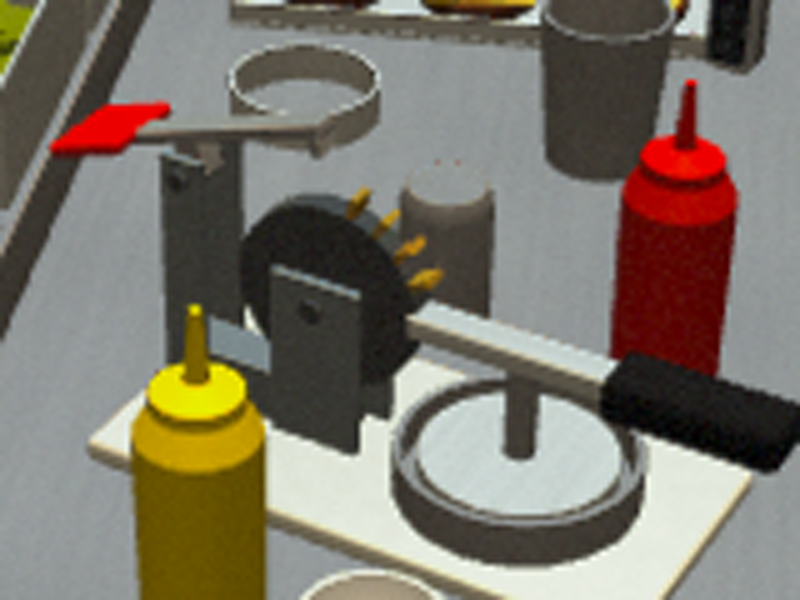

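The disc sits in the mould, the grip is within 1.6 px of its predicted home position in both views, and the paddle is still down. The hand is clear and the bottles look unmoved, so I'm handing in.

```bash
python3 -c "
from h import *
print(job_done())"
```

```text
the job is handed in; nothing more can be done
None
```

The patty press is closed, and I handed the job in at about 16.7 s of the 43 s allowed; no verdict is reported.

**What I did:** With the fingers shut and pointing down, I pressed the paddle to its stop. The force rose to 16 N with no more travel, with the tip at 157 mm. I retracted, checked that the pawl stayed up while the arm was still at about 0.74 rad, then pushed the grip down along its arc. It took about 5 N until the stop, where it read 29 N with the tip at 111.7 mm against 112 mm expected. Finally I lifted the hand to 279 mm.

**Last checks:**
- **Arm:** the disc is in the mould, and the grip is within 1.6 px of where it should be at home in both views.
- **Pawl:** the paddle is down and the nose is clear of the teeth.
- **Hand:** it touches nothing, with forces below 1 N.
- **Cup, ring, ramekin, turner, yellow bottle:** the before-and-after images show no change at the cup, ring, ramekin and turner. The yellow bottle is unchanged in the side view.
- **Red bottle and shaker:** this comparison did flag changes at the red bottle, at the shaker and at the yellow bottle in the scene view. I put that down to the lowered arm showing in those regions; by eye all three stand where they did.

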